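# Open the locking scrap gate and sweep the cracked end cap down the funnel

### The job

Scrap the cracked black end cap: hold the red lock tab of the yellow scrap gate pressed down while sliding the gate fully open, then let the tab spring up so that the gate is locked in its last notch. Then sweep the cap across the deck into the uncovered funnel so that it drops into the scrap bin below, leaving the steel nut, the brass collars and the green O-rings where they lie.

Things in the scene. Friction and masses are not known exactly. Their poses are not given: they have to be found in the camera images.
- chute: Fixed raised grey-green bench section, 330 (x) by 500 (y) by 120 mm high; origin mid-underside, on the bench. Its flat top is the deck. The gate slides along its +y. Cap and nut lie on the bare deck on the funnel's -y side, one nearer the robot, one farther, in either order. Dark rack bar: x -133 to -119, y -29 to 161, 34 mm above the deck; guide bar: x 78 to 88, y 10 to 215, 12 mm high.
- funnel (a point): Centre of the round funnel mouth, in the middle of the deck and at its height (120 mm above the bench). The mouth is 122 mm across, flush with the deck, with a polished aluminium rim; the funnel narrows to about 94 mm and ends 62 mm above the bench. Below it is the scrap bin, floor 4 mm above the bench. The closed gate covers the mouth.
- gate (a joint): Opening of the yellow gate, m: 0 closed, 0.132 fully open at its stop. Slides along chute +y; friction 2 N plus 8 N per m/s. Plate 186 by 146 mm, top 7 mm above the deck. With the tab up a tooth locks it in one of nine notches 16 mm apart (5 mm play), dropping into the next one if the tab is let up on the way. In the last notch it stands at 0.127 to 0.132.
- tab (a joint): How far the red lock tab is pressed straight down, m: 0 up (locked), 0.007 fully down at its stop. A spring lifts it: 2 N at the top, 4 N fully down. The tooth is clear of the rack from about 0.005 on, so the tab must stay at least that far down while the gate moves.
- tab_top (a point): Centre of the red tab's flat upper face, 34 (chute x) by 44 mm (y), on the gate's black carriage at chute x -90 mm; moves with the gate. 44 mm above the deck at rest, 37 pressed; all round it is lower but a black thumb stop: a wall 29 mm to +y of this point, 14 mm higher than the face at rest. Shut fingertips can press the tab and carry the gate by friction or by pushing that wall.
- gate_mid (a point): Point on the upper face of the yellow gate plate, 7 mm above the deck, which lies over the funnel centre when the gate is closed; moves with the gate. The plate runs from 110 mm on its -x side to 76 mm on its +x side, and from 76 mm on its -y to 70 mm on its +y side. Axes as the chute's.
- cap_center (a point): Centre (half-way up, 13 mm above its underside) of the cracked end cap: a loose black disc 64 mm across and 20 mm high with a boss 42 mm across on top (26 mm high in all) and a pale crack across it; 60 to 130 g. It lies flat on the deck.
- nut_center (a point): Centre (half-way up) of the loose steel piston nut: hexagonal, about 44 mm across flats, 52 mm across corners, 20 mm high, with a hole. A good part: leave it where it lies.
- collar1_center (a point): Centre (half-way up) of a brass grub-screw collar, 32 mm across, 14 mm high, lying on the +x strip of the deck beyond the gate. A good part: leave it.
- collar2_center (a point): The other brass collar, the same.
- orings_center (a point): Centre of the green O-ring cluster on a steel ring, about 72 mm across and 8 mm high, lying on the deck's far +y, +x corner. A good part: leave it.
Things that resemble listed ones, but are neither listed nor needed, are in the scene too. Leave any turquoise look-alike of the part that bears cap_center alone.

How it is judged:
On the way, in this order (a step that is already met when the one before it is completed fails the run):
1. the gate is fully open and locked: in its last notch with the tab up, the cap still on the deck (value of joint gate above 0.1255 m and value of joint tab below 0.002 m and z of cap_center in the frame of funnel above 0.005 m), for 0.2 s.
2. the cap has dropped through the funnel (z of cap_center in the frame of funnel below -0.05 m and horizontal distance between cap_center and funnel below 0.12 m), for 0.2 s.
At the end, for the whole second after the job is handed in: The gate stands locked in its last notch (opening over 125.5 mm) with the tab up (within 2 mm); the cracked cap is in the scrap bin, its centre over 50 mm below the deck and within 120 mm of the funnel's axis; the nut, both collars and the O-ring cluster are within 20 mm of where they lay (all of step 2 and value of joint gate above 0.1255 m and value of joint tab below 0.002 m and distance of each of nut_center, collar1_center, collar2_center, orings_center from where it was at the start of the episode below 0.02 m); the robot touches nothing.
It fails at once if a good part (nut, collar or O-ring cluster) is moved more than 20 mm (distance of any of nut_center, collar1_center, collar2_center, orings_center from where it was at the start of the episode above 0.02 m).
It also fails if it takes over 48 s, if anything falls off the work surface, if the arm or the gripper's body presses on something with over 40 N, if the wrist force passes 120 N, or if a joint passes its speed limit or range.

### The arm

A 6-joint arm with a two-finger parallel gripper is mounted at the origin on the work surface. World frame = base frame: x ahead of the robot, y to its left, z up, the work surface at z = 0. Lengths are in m, angles in rad, forces in N, time in s.
With the tool pointing down it reaches from about 0.375 to 0.925 m from the base axis. Payload 5.7 kg.
Tool frame: the origin (TCP) lies midway between the tips of the shut fingers; the grasp point (between the pads) lies 19 mm behind it; y points along the fingers, x is the direction in which the jaws open and shut, and the axes are right-handed (so a half turn about y gives the same grasp; the last joint's range is limited). The gripper opens to 88 mm and grips with 3 to 60 N. Pads are 20 mm wide; open, the fingers measure 115 mm over their backs; the gripper's body (75 mm by 178 mm) begins 61 mm behind the grasp point.
Start: joints at [-1.221, 0.359, 1.51, -0, 1.272, -0.115], TCP at [0.269, -0.536, 0.192] pointing down, gripper open.
Joint ranges: [-2.97, 2.97], [-1.01, 2.36], [0.21, 2.38], [-0.96, 4.11], [0.2, 2.71], [-2.98, 2.98]. Speed limits (rad/s): [2.39, 2.39, 3.14, 3.14, 3.14, 3.14].

### API

Orientations are given as [roll, pitch, yaw] about the fixed x, y, z axes, in that order (R = Rz(yaw) Ry(pitch) Rx(roll)).
In Python, from cell import arm gives the robot as it stands. The module is installed in compiled form; this text tells all that it offers.
- The arm moves only by the tool apply_moves, never from a script. Its arguments are lists of equal length, an entry for each row: "linear": the shift along the tool's x, y, z in cm, a list of three; "rot": the turn, a rotation vector about the tool's x, y, z in degrees, a list of three. In form: {"linear": [[x, y, z], ...], "rot": [[rx, ry, rz], ...]}. A call has 1 to 12 rows; each row is the pose to reach, as a shift and turn from the pose commanded when the call began, along the tool's axes at that moment; what a row does not reach only later rows make up. A row lasts 1/10 s, in which the tool goes at most 50 mm and 8.59 degrees, less where a joint would pass 70% of its speed; a pose out of reach is approached as far as the arm can. A call with a gripper value outside its range is refused whole. "grip" is the finger opening in cm, from 0 to 8.78, set as the call begins (left out, the last holds). The fingers move at their own pace and stop on an object; "force" is the grip in N (left out, the last holds). Time passes only in rows, so rows that repeat a pose let the fingers close. It gives the time, the measured TCP pose, the force and the opening at its end, in the units of the state.
- arm.read_state(): the state, without advancing time (a new reading comes with each control period).
- arm.read_camera(name): name is "scene" or "side" or "wrist"; returns a dict with "color" (420x560x3 uint8, red, green, blue), "fx", "fy", "cx", "cy" (pixels), "rvec" (rotation vector, rad) and "tvec" (3), from world to camera coordinates, as OpenCV has them; the wrist camera has in their place "T_tool_cam" (4x4, takes a point from camera to tool coordinates, whose origin is the TCP and whose axes are the tool frame's). Camera axes: x right, y down, z forward; pixel columns grow to the right and rows downward; lengths in m; the calibration is good to about 2 mm. A picture is of the moment at which its call begins: read the wrist's pose just before it. There is no depth.
- arm.job_done(): hands the job in, once; it reports no verdict.
Trained networks look in the newest picture that a camera, given by its name, has taken for a name from the list of things; names that differ only in an ending like _2 or _b are one class to them, and where a whole thing is asked for, a point or a joint stands for the part that bears it (a point fixed in the world has none). Each returns a list of dicts, best first, with "p" (0 to 1); they miss things now and then, are a little off and sometimes report something else, mostly with a low value. They report only what shows in the picture. A call takes as long as a camera call. They do not tell look-alikes from the thing itself.
- arm.recognise(camera, label): "xyz" ([x, y, z] in m, in the coordinates of the camera as it stood for that picture, good to about 4 mm: the middle of the surface that is visible of it).
- arm.cut_out(camera, label): "mask" (420x560 bool, what is visible of it).
- arm.spot_point(camera, label): "xyz" ([x, y, z] in m, in the coordinates of the camera as it stood for that picture, good to about 4 mm: a listed point, or the origin of a listed thing).
The state is a dict: "time": time; "qpos": joint angles; "qvel": joint speeds; "effort": joint torques, N m; "tool_pos": TCP position; "tcp_rot": TCP orientation; "ft_force": force on the tool from outside, world axes, zero at the start; "moment": the same for the moment, N m; "finger_gap": finger opening in m.
Only numpy, scipy, OpenCV 4.12 (cv2) and the standard library are available. Lean on these libraries where they do the work, as an engineer would, in place of code of your own. Each camera call takes 0.05 s, during which the arm holds its last target.

## Working session

There is one attempt and no reset: what is moved stays moved. The work goes in short steps, Python scripts to look and compute and a tool call to move; the robot and the scene stay as the last step left them, time stands still between calls to the robot, and variables do not carry over. Pictures are saved under pics/ and viewed, and the job is handed in when it is done.

Besides the shell and the picture viewer there is one more tool, called after "Emit:" as name(argument=value, ...) on one line, values as JSON. apply_moves: Moves the arm, as the interface text tells. Its arguments: {"type":"object","properties":{"linear":{"type":"array","items":{"type":"array","items":{"type":"number"}}},"rot":{"type":"array","items":{"type":"array","items":{"type":"number"}}},"grip":{"type":"number"},"force":{"type":"number"}},"required":["linear","rot"]}

```bash
mkdir -p pics
cat > h.py <<'E'
import numpy as np,cv2
from cell import arm
from scipy.spatial.transform import Rotation as R
def save(c,n): cv2.imwrite('pics/'+n,cv2.cvtColor(c,cv2.COLOR_RGB2BGR))
def world(im,p):
    M=R.from_rotvec(np.ravel(im['rvec'])).as_matrix(); return M.T@(np.ravel(p)-np.ravel(im['tvec']))
def pix(im,P):
    return cv2.projectPoints(np.array(P,float).reshape(-1,1,3),np.array(im['rvec'],float),np.array(im['tvec'],float),np.array([[im['fx'],0,im['cx']],[0,im['fy'],im['cy']],[0,0,1.]]),None)[0].reshape(-1,2)
def ray(im,u,v,z):
    M=R.from_rotvec(np.ravel(im['rvec'])).as_matrix(); o=-M.T@np.ravel(im['tvec'])
    d=M.T@np.array([(u-im['cx'])/im['fx'],(v-im['cy'])/im['fy'],1]); return o+d*(z-o[2])/d[2]
E
python3 - <<'E'
from h import *
s=arm.read_state(); print(s)
for c in ['scene','side']:
    im=arm.read_camera(c); save(im['color'],c+'0.png')
    for l in ['chute','funnel','tab_top','gate_mid','cap_center','nut_center','collar1_center','orings_center']:
        print(c,l,[(np.round(world(im,d['xyz']),3),round(d['p'],2)) for d in arm.spot_point(c,l)[:3]])
E
```

```text
{'time': 0.0, 'qpos': array([-1.22105871e+00,  3.59472216e-01,  1.51140947e+00, -1.00166772e-06,
        1.27250277e+00, -1.15126363e-01]), 'qvel': array([ 0.00123128, -0.00088314, -0.00033208, -0.00102557, -0.00063915,
       -0.00078452]), 'effort': array([ 4.90004204e-04, -5.15361106e+01, -2.70728016e+01,  6.75273221e-02,
        3.46508157e-02, -1.50864885e-04]), 'tool_pos': array([ 0.26870612, -0.53564584,  0.19153791]), 'tcp_rot': array([-1.57059145,  0.00178005, -1.10593187]), 'ft_force': array([ 0.19857413,  0.42140901, -0.16376327]), 'moment': array([-0.04406035,  0.01368351, -0.04510206]), 'finger_gap': 0.08765765079482563}
scene chute [(array([ 0.555, -0.002, -0.   ]), 0.96), (array([ 0.481, -0.14 ,  0.133]), 0.6)]
scene funnel [(array([ 0.556, -0.006,  0.12 ]), 0.77)]
scene tab_top []
scene gate_mid [(array([ 0.557, -0.003,  0.126]), 0.68)]
scene cap_center [(array([ 0.34 , -0.296,  0.019]), 0.88), (array([ 0.482, -0.142,  0.132]), 0.76), (array([ 0.302, -0.187,  0.014]), 0.74)]
scene nut_center [(array([ 0.621, -0.159,  0.133]), 0.77)]
scene collar1_center [(array([ 0.687, -0.023,  0.127]), 0.85)]
scene orings_center [(array([0.689, 0.167, 0.118]), 0.89)]
side chute [(array([ 0.554, -0.008, -0.004]), 0.69)]
side funnel [(array([ 0.553, -0.013,  0.119]), 0.9)]
side tab_top [(array([ 0.464, -0.002,  0.166]), 0.79)]
side gate_mid [(array([ 0.549, -0.   ,  0.126]), 0.7)]
side cap_center [(array([ 0.336, -0.294,  0.011]), 0.96), (array([ 0.483, -0.144,  0.132]), 0.89), (array([ 0.299, -0.185,  0.011]), 0.73)]
side nut_center [(array([ 0.614, -0.157,  0.131]), 0.77)]
side collar1_center [(array([ 0.685, -0.026,  0.125]), 0.73)]
side orings_center [(array([0.687, 0.166, 0.123]), 0.8)]
```

View pics/scene0.png

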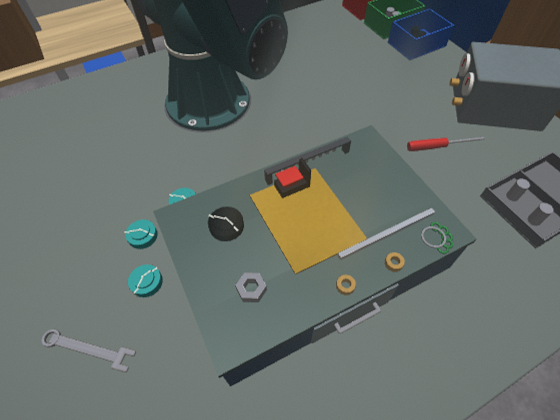

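View pics/side0.png

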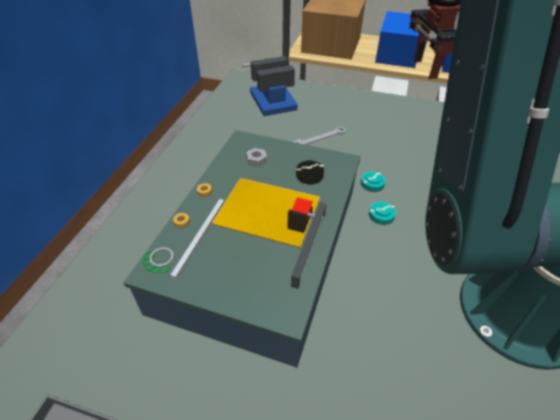

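The scene picture shows the black cap with its pale crack on the deck at (226,223). The look-alikes are turquoise discs on the bench at (140,233), (145,281) and (183,197). The red tab is at (290,178), the nut at (251,287) and the collars at (346,284) and (395,261). I choose (226,223). Next I'll check it in a close crop and measure the yaw and the tab.

Run:
```python
from h import *
ims={}
for c in ['scene','side']:
    im=arm.read_camera(c); ims[c]=im; col=im['color']
    hsv=cv2.cvtColor(col,cv2.COLOR_RGB2HSV)
    red=((hsv[...,0]<6)|(hsv[...,0]>174))&(hsv[...,1]>180)&(hsv[...,2]>150)
    n,l,st,ce=cv2.connectedComponentsWithStats(red.astype(np.uint8))
    o=(290,178) if c=='scene' else (301,207)
    for i in range(1,n):
        if st[i,4]>30 and np.hypot(*(ce[i]-o))<40: print(c,'red',st[i],ce[i],ray(im,*ce[i],.164))
    yel=((hsv[...,0]>18)&(hsv[...,0]<28)&(hsv[...,1]>200)&(hsv[...,2]>150)).astype(np.uint8)
    n,l,st,ce=cv2.connectedComponentsWithStats(yel); k=1+np.argmax(st[1:,4]); m=(l==k).astype(np.uint8)
    cn=max(cv2.findContours(m,0,2)[0],key=cv2.contourArea)[:,0]
    w=np.array([ray(im,u,v,.127)[:2] for u,v in cn])
    r=cv2.minAreaRect((w*1000).astype(np.float32)); print(c,'gate rect',r,cv2.boxPoints(r).round(0).tolist())
    if c=='scene':
        print('taby',[ray(im,u,v,.12).round(3) for u,v in [(157,212),(375,128),(473,238),(222,378)]])
        P=cv2.resize(col[140:320,150:370],None,fx=3.4,fy=3.2,interpolation=cv2.INTER_CUBIC); save(P,'crop.png')
```

```text
scene red [276 167  26  19 229] [288.37554585 175.58515284] [ 0.46512153 -0.0020066   0.164     ]Traceback (most recent call last):
  File "<stdin>", line 12, in <module>
    return _wrapfunc(a, 'argmax', axis=axis, out=out, **kwds)
    return bound(*args, **kwds)
ValueError: attempt to get argmax of an empty sequence
```

Run:
```python
from h import *
ims={}
for c in ['scene','side']:
    im=arm.read_camera(c); ims[c]=im; col=im['color']
    hsv=cv2.cvtColor(col,cv2.COLOR_RGB2HSV)
    red=((hsv[...,0]<6)|(hsv[...,0]>174))&(hsv[...,1]>180)&(hsv[...,2]>150)
    n,l,st,ce=cv2.connectedComponentsWithStats(red.astype(np.uint8))
    o=(290,178) if c=='scene' else (301,207)
    for i in range(1,n):
        if st[i,4]>30 and np.hypot(*(ce[i]-o))<40: print(c,'red',st[i],ce[i],ray(im,*ce[i],.164))
    g=(320,220) if c=='scene' else (260,210)
    print(hsv[g[1],g[0]])
    yel=((hsv[...,0]>15)&(hsv[...,0]<32)&(hsv[...,1]>200)&(hsv[...,2]>120)).astype(np.uint8)
    n,l,st,ce=cv2.connectedComponentsWithStats(yel); k=l[g[1],g[0]]; m=(l==k).astype(np.uint8)
    cn=max(cv2.findContours(m,0,2)[0],key=cv2.contourArea)[:,0]
    w=np.array([ray(im,u,v,.127)[:2] for u,v in cn])
    r=cv2.minAreaRect((w*1000).astype(np.float32)); print(c,'gate rect',r,cv2.boxPoints(r).round(0).tolist())
    if c=='scene':
        print('corners',[ray(im,u,v,.12).round(3) for u,v in [(157,212),(375,128),(473,238),(222,378)]])
        P=cv2.resize(col[140:320,150:370],None,fx=3.4,fy=3.2,interpolation=cv2.INTER_CUBIC); save(P,'crop.png')
```

```text
scene red [276 167  27  19 236] [288.83474576 175.50847458] [ 0.46538751 -0.00116821  0.164     ]
[ 21 168 178]
scene gate rect ((316.39105224609375, 39.1629638671875), (1666.989501953125, 1105.430908203125), 59.848899841308594) [[-580.0, -404.0], [376.0, -959.0], [1213.0, 482.0], [257.0, 1038.0]]
corners [array([ 0.388, -0.245,  0.12 ]), array([0.412, 0.25 , 0.12 ]), array([0.724, 0.233, 0.12 ]), array([ 0.717, -0.258,  0.12 ])]
side red [293 199  18  15 197] [301.98984772 205.85279188] [4.61538605e-01 9.58175662e-05 1.64000000e-01]
[ 24 255 214]
side gate rect ((535.2887573242188, -4.024200439453125), (143.58627319335938, 182.3212127685547), 88.07810974121094) [[442.0, -73.0], [624.0, -79.0], [629.0, 65.0], [447.0, 71.0]]
```

View pics/crop.png

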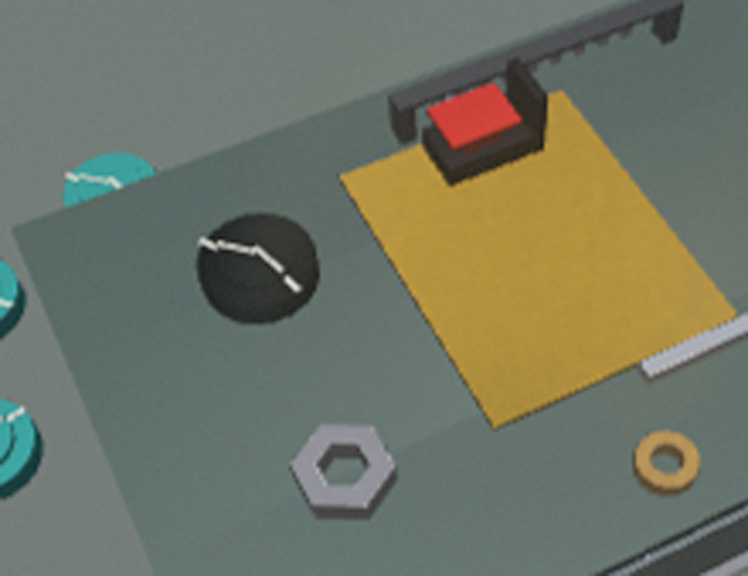

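The crop confirms it: the black disc with the pale crack on the deck is the cap, at about (0.483,-0.143). Chute yaw is about -2.2°, and the tab is near (0.464,-0.001,0.164). Moving over the tab with the fingers shut.

Emit:
apply_moves(linear=[[-1,-3,1],[-4,-5,4.2],[-8,-5,8.4],[-12,-5,12.6],[-16,-5,16.8],[-20,-5,21],[-24,-5,25.2],[-28,-5,29.4],[-32,-5,33.6],[-36,-5,37.8],[-39.9,-5,41.9],[-39.9,-5,41.9]], rot=[[0,-3,0],[0,-9,0],[0,-15,0],[0,-21,0],[0,-27,0],[0,-33,0],[0,-39,0],[0,-45,0],[0,-51,0],[0,-57,0],[0,-61.2,0],[0,-61.2,0]], grip=0)

```text
time: 2.25
tool_pos: [0.4581, -0.0092, 0.2428]
tcp_rot: [-1.571, -0.001, -0.036]
ft_force: [1.8, -1.3, 0.1]
finger_gap: 0.0006
```

Emit:
apply_moves(linear=[[0,3,0],[0,5,0],[0,5,0]], rot=[[0,0,0],[0,0,0],[0,0,0]])

```text
time: 2.55
tool_pos: [0.4555, -0.0101, 0.1902]
tcp_rot: [-1.57, 0.005, -0.036]
ft_force: [-0.3, 0.1, -0.8]
finger_gap: 0.0003
```

Run:
```python
from h import *
print(arm.read_state()['tool_pos'])
im=arm.read_camera('side'); c=im['color']; print(pix(im,[[.464,-.001,.164],[.4645,.009,.1915]]))
save(cv2.resize(c[130:280,220:380],None,fx=4,fy=4,interpolation=cv2.INTER_CUBIC),'s1.png')
s=arm.read_state(); w=arm.read_camera('wrist'); save(w['color'],'w1.png')
T=np.eye(4);T[:3,:3]=R.from_euler('xyz',s['tcp_rot']).as_matrix();T[:3,3]=s['tool_pos']; print(s['tool_pos'])
for l in ['tab_top','gate_mid','cap_center','chute']:
    for d in arm.spot_point('wrist',l)[:2]: print(l,round(d['p'],2),(T@w['T_tool_cam']@np.r_[np.ravel(d['xyz']),1])[:3].round(4))
```

```text
[ 0.45546811 -0.0101302   0.19019468]
[[300.91750919 205.21075603]
 [299.95966087 198.47876102]]
[ 0.45655161 -0.01076407  0.1916156 ]
tab_top 0.64 [ 0.4585 -0.0014  0.1664]
gate_mid 0.75 [ 0.5512 -0.009   0.1265]
chute 0.55 [ 0.5488 -0.0064 -0.0041]
```

View pics/s1.png

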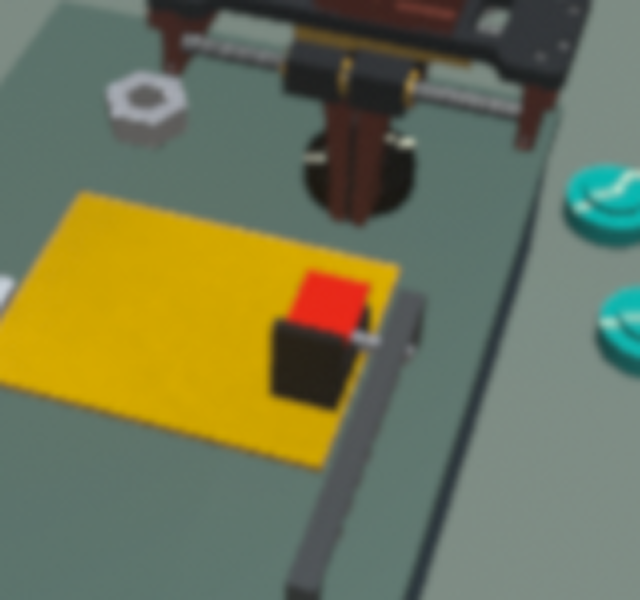

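View pics/w1.png

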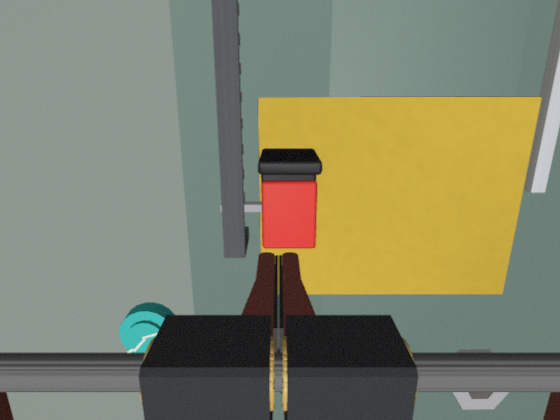

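Run:
```python
from h import *
s=arm.read_state(); w=arm.read_camera('wrist')
im=arm.read_camera('side'); print(s['tool_pos'],pix(im,[s['tool_pos']]))
T=np.eye(4);T[:3,:3]=R.from_euler('xyz',s['tcp_rot']).as_matrix();T[:3,3]=s['tool_pos']; C=T@w['T_tool_cam']
def wr(u,v,z):
    d=C[:3,:3]@np.array([(u-w['cx'])/w['fx'],(v-w['cy'])/w['fy'],1]); return (C[:3,3]+d*(z-C[2,3])/d[2]).round(4)
print('tab corners',[wr(u,v,.164) for u,v in [(262,180),(316,180),(316,247),(262,247)]])
print('tab c',wr(289,213.5,.164),'gate corners',[wr(u,v,.127) for u,v in [(258,97),(538,97),(508,296)]])
q=np.linalg.inv(C)@np.r_[s['tool_pos'],1]; print('tcp in wrist px',w['fx']*q[0]/q[2]+w['cx'],w['fy']*q[1]/q[2]+w['cy'])
print('side tip ray',ray(im,307,185,s['tool_pos'][2]))
```

```text
[ 0.45858758 -0.01181959  0.19353583] [[305.74847745 191.17329041]]
tab corners [array([0.4503, 0.0192, 0.164 ]), array([0.4829, 0.018 , 0.164 ]), array([ 0.4825, -0.0259,  0.164 ]), array([ 0.448 , -0.0246,  0.164 ])]
tab c [ 0.4659 -0.0027  0.164 ] gate corners [array([0.4487, 0.0669, 0.127 ]), array([0.6337, 0.0597, 0.127 ]), array([ 0.6355, -0.0893,  0.127 ])]
tcp in wrist px 277.8331603730379 246.15392604343188
side tip ray [ 0.46062049 -0.02971249  0.19353583]
```

Emit:
apply_moves(linear=[[0,0,0],[0,0,0]], rot=[[0,0,0],[0,0,0]])

```text
time: 3.15
tool_pos: [0.4578, -0.0114, 0.1926]
tcp_rot: [-1.571, -0.0, -0.038]
ft_force: [0.1, -0.8, -0.3]
finger_gap: 0.0006
```

Run:
```python
from h import *
for i in range(4):
    s=arm.read_state(); print(s['time'],s['tool_pos'],s['ft_force'],np.abs(s['qvel']).max()); im=arm.read_camera('side')
save(cv2.resize(im['color'][130:280,220:380],None,fx=4,fy=4,interpolation=cv2.INTER_CUBIC),'s2.png')
```

```text
3.15 [ 0.45779079 -0.01136386  0.19262382] [ 0.13719069 -0.8221378  -0.30419918] 0.004163842418562101
3.2 [ 0.45772664 -0.01132531  0.19254177] [ 0.25836657 -0.07636905 -0.85855239] 0.004443516262323947
3.25 [ 0.45769805 -0.01127013  0.19245191] [-0.17165842  0.3802327  -0.68735352] 0.0019011327427643893
3.3 [ 0.45766036 -0.01125846  0.19241854] [ 0.00746658 -0.31391076 -0.1912762 ] 0.002531909547182397
```

View pics/s2.png

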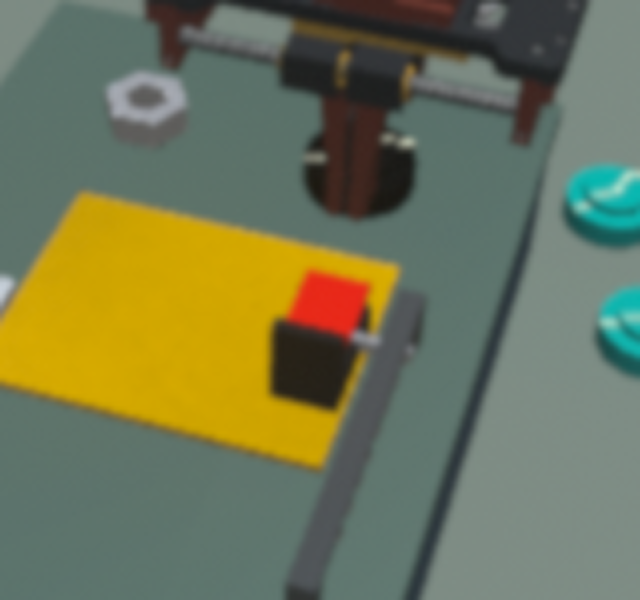

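Run:
```python
from h import *
s=arm.read_state(); w=arm.read_camera('wrist')
im=arm.read_camera('scene'); print(pix(im,[s['tool_pos']])); save(cv2.resize(im['color'][100:250,200:400],None,fx=4,fy=4,interpolation=cv2.INTER_CUBIC),'sc2.png')
C=w['T_tool_cam'];print(C.round(3))
for z in [0,-.005,-.01,-.015,-.02]:
  for dz in [.010,0,-.01]:
    q=np.linalg.inv(C)@np.array([0,z,dz,1]); print(z,dz,'wrist',(w['fx']*q[0]/q[2]+w['cx']).round(1),(w['fy']*q[1]/q[2]+w['cy']).round(1))
sd=arm.read_camera('side')
for z in [0,.005,.01,.015,.02]:
    for dy in [.01,0,-.01]: print(z,dy,pix(sd,[s['tool_pos']+[0,dy,z]]).round(1))
save(cv2.resize(w['color'][200:340,180:380],None,fx=4,fy=4,interpolation=cv2.INTER_CUBIC),'w2.png')
```

```text
[[281.95492466 164.82154425]]
[[ 1.    -0.    -0.     0.   ]
 [ 0.    -0.301  0.954 -0.193]
 [-0.    -0.954 -0.301  0.082]
 [ 0.     0.     0.     1.   ]]
0 0.01 wrist 277.8 229.2
0 0 wrist 277.8 246.2
0 -0.01 wrist 277.8 262.6
-0.005 0.01 wrist 277.8 232.5
-0.005 0 wrist 277.8 249.8
-0.005 -0.01 wrist 277.8 266.5
-0.01 0.01 wrist 277.8 236.0
-0.01 0 wrist 277.8 253.6
-0.01 -0.01 wrist 277.8 270.7
-0.015 0.01 wrist 277.8 239.6
-0.015 0 wrist 277.8 257.6
-0.015 -0.01 wrist 277.8 275.0
-0.02 0.01 wrist 277.8 243.4
-0.02 0 wrist 277.8 261.8
-0.02 -0.01 wrist 277.8 279.6
0 0.01 [[304.8 195.3]]
0 0 [[306.1 191.9]]
0 -0.01 [[307.4 188.6]]
0.005 0.01 [[305.  193.4]]
0.005 0 [[306.3 190. ]]
0.005 -0.01 [[307.5 186.6]]
0.01 0.01 [[305.1 191.5]]
0.01 0 [[306.4 188.1]]
0.01 -0.01 [[307.7 184.7]]
0.015 0.01 [[305.2 189.6]]
0.015 0 [[306.6 186.2]]
0.015 -0.01 [[307.8 182.8]]
0.02 0.01 [[305.4 187.6]]
0.02 0 [[306.7 184.2]]
0.02 -0.01 [[308.  180.8]]
```

View pics/w2.png

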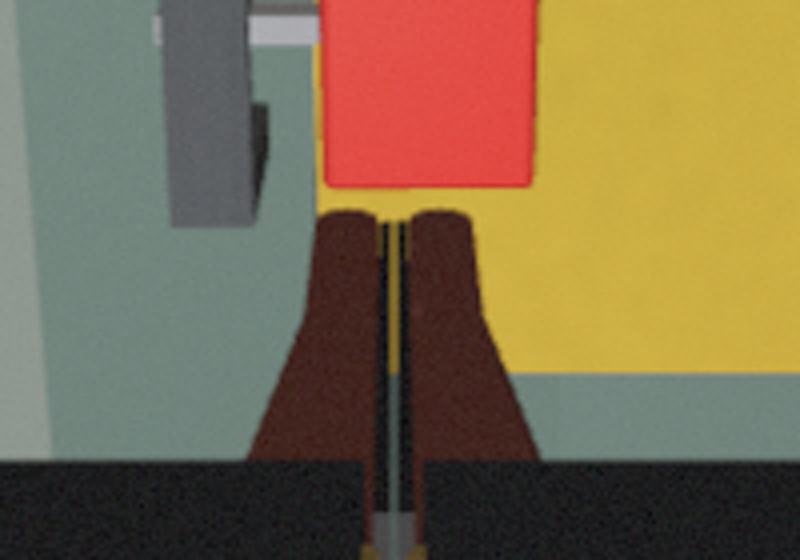

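View pics/sc2.png

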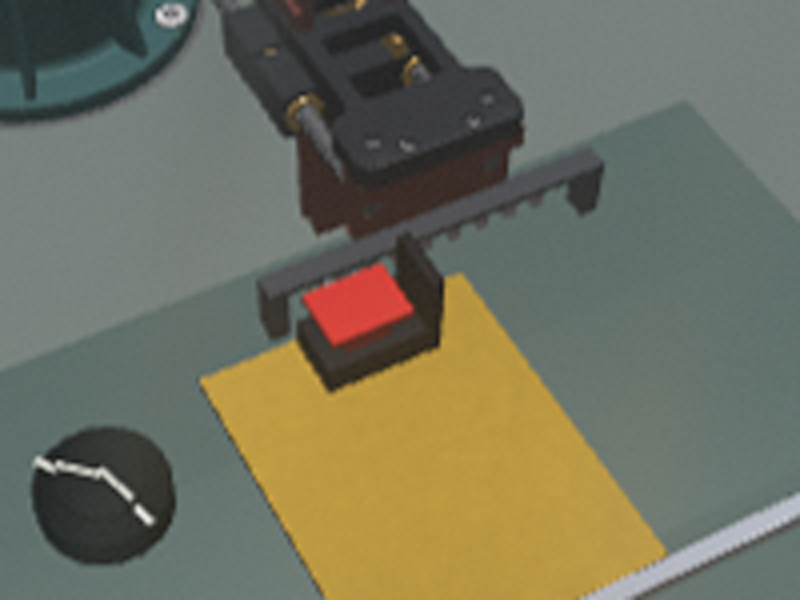

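Run:
```python
from h import *
s=arm.read_state(); im=arm.read_camera('scene'); sd=arm.read_camera('side')
from scipy.optimize import least_squares as L
print([pix(im,[s['tool_pos']+[0,0,z]]).round(1) for z in [0,.01,.02,.03]])
r=lambda p: np.r_[pix(im,[p])[0]-[288,160],pix(sd,[p])[0]-[306.3,184.5]]
o=L(r,s['tool_pos']); print(o.x,o.fun,s['tool_pos'])
save(cv2.resize(im['color'][120:200,240:350],None,fx=7,fy=7,interpolation=cv2.INTER_CUBIC),'sc3.png')
save(cv2.resize(sd['color'][120:220,260:360],None,fx=6,fy=6,interpolation=cv2.INTER_CUBIC),'sd3.png')
```

```text
[array([[282. , 164.8]]), array([[281.9, 161.1]]), array([[281.9, 157.4]]), array([[281.8, 153.5]])]
[ 0.46227106 -0.00611278  0.21131451] [-2.34857057 -1.57922803 -2.69433684  1.35913687] [ 0.4576435  -0.01116252  0.19234826]
```

View pics/sc3.png

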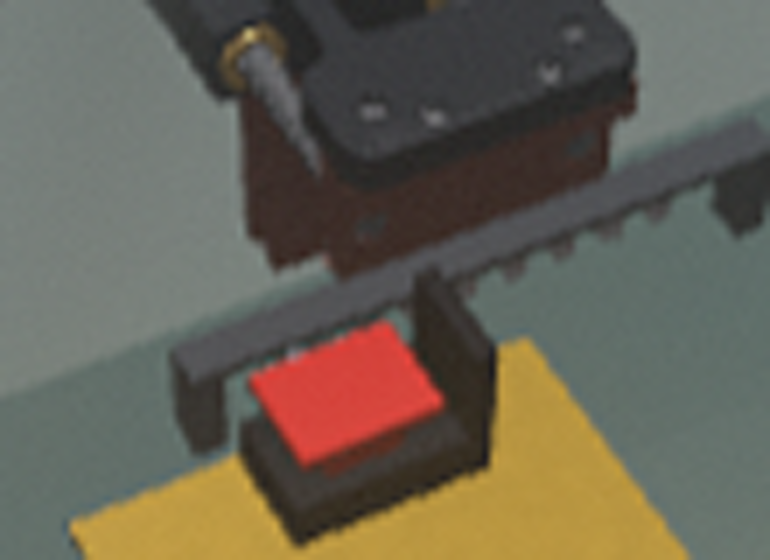

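View pics/sd3.png

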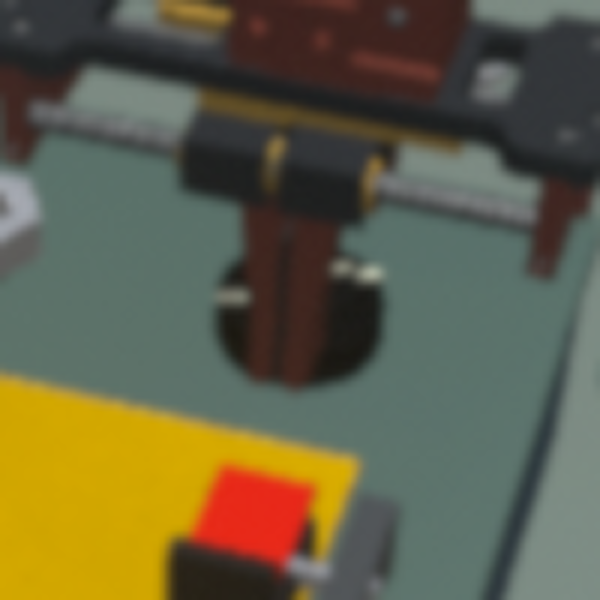

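Emit:
apply_moves(linear=[[0.6,0,1.5],[0.6,1.0,1.5],[0.6,1.7,1.5],[0.6,1.7,1.5],[0.6,1.7,1.5]], rot=[[0,0,0],[0,0,0],[0,0,0],[0,0,0],[0,0,0]])

```text
time: 4.1
tool_pos: [0.4636, 0.0033, 0.1748]
tcp_rot: [-1.571, 0.001, -0.038]
ft_force: [1.2, -0.5, 0.7]
finger_gap: 0.0004
```

Run:
```python
from h import *
s=arm.read_state(); print(s['tool_pos'],s['ft_force']); im=arm.read_camera('side'); w=arm.read_camera('wrist')
a=cv2.resize(im['color'][140:240,250:350],(400,400),interpolation=cv2.INTER_CUBIC);b=cv2.resize(w['color'][150:290,210:350],(400,400),interpolation=cv2.INTER_CUBIC)
save(np.hstack([a,b]),'c3.png')
```

```text
[0.46357854 0.0033115  0.17484162] [ 1.24287203 -0.45697774  0.73949561]
```

View pics/c3.png

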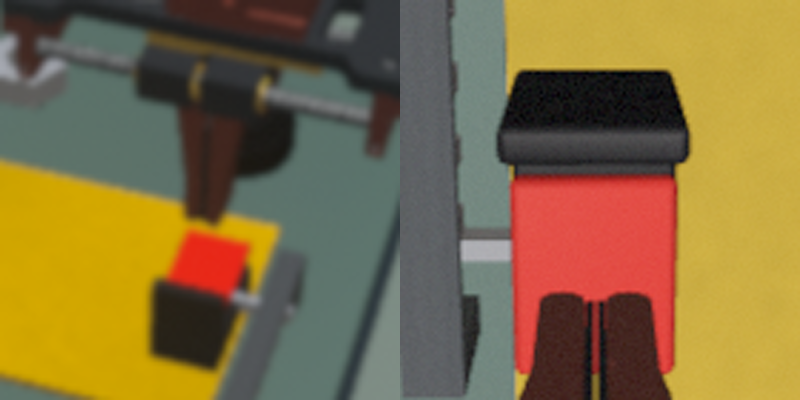

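Emit:
apply_moves(linear=[[0,0.4,0],[0,0.8,0],[0,1.2,0],[0,1.2,0],[0,1.2,0]], rot=[[0,0,0],[0,0,0],[0,0,0],[0,0,0],[0,0,0]])

```text
time: 4.7
tool_pos: [0.4641, 0.0036, 0.1632]
tcp_rot: [-1.571, 0.0, -0.038]
ft_force: [0.1, 0.6, -0.0]
finger_gap: 0.0004
```

Run:
```python
from h import *
s=arm.read_state(); print(s['tool_pos'],s['ft_force']); im=arm.read_camera('side'); w=arm.read_camera('wrist')
a=cv2.resize(im['color'][140:240,250:350],(400,400),interpolation=cv2.INTER_CUBIC);b=cv2.resize(w['color'][150:290,210:350],(400,400),interpolation=cv2.INTER_CUBIC)
save(np.hstack([a,b]),'c4.png')
```

```text
[0.46407855 0.00359084 0.16320508] [ 0.12124209  0.62459006 -0.04703894]
```

View pics/c4.png

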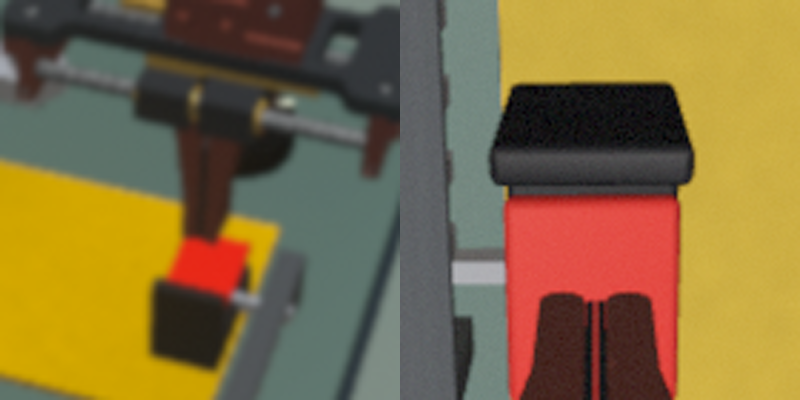

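Emit:
apply_moves(linear=[[0,0.4,0],[0,0.8,0],[0,0.8,0],[0,0.8,0]], rot=[[0,0,0],[0,0,0],[0,0,0],[0,0,0]])

```text
time: 5.2
tool_pos: [0.464, 0.0036, 0.1552]
tcp_rot: [-1.571, 0.001, -0.038]
ft_force: [0.7, -0.3, 0.1]
finger_gap: 0.0005
```

Run:
```python
from h import *
s=arm.read_state(); print(s['tool_pos'],s['ft_force']); im=arm.read_camera('side'); w=arm.read_camera('wrist')
a=cv2.resize(im['color'][140:240,250:350],(400,400),interpolation=cv2.INTER_CUBIC);b=cv2.resize(w['color'][150:290,210:350],(400,400),interpolation=cv2.INTER_CUBIC)
save(np.hstack([a,b]),'c5.png')
```

```text
[0.46403697 0.00359322 0.15517909] [ 0.68469434 -0.31029017  0.07914745]
```

View pics/c5.png

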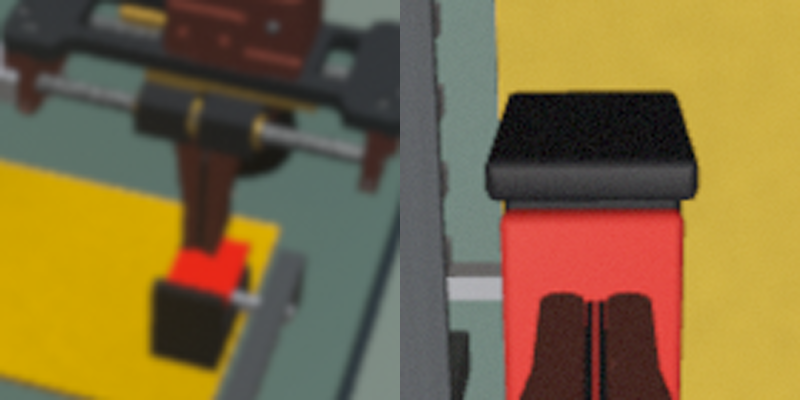

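Emit:
apply_moves(linear=[[0,0.4,0],[0,0.8,0],[0,0.8,0],[0,0.8,0]], rot=[[0,0,0],[0,0,0],[0,0,0],[0,0,0]])

```text
time: 5.7
tool_pos: [0.464, 0.0036, 0.1471]
tcp_rot: [-1.571, 0.001, -0.038]
ft_force: [-0.3, 0.1, 0.7]
finger_gap: 0.0003
```

Run:
```python
from h import *
s=arm.read_state(); print(s['tool_pos'],s['ft_force']); im=arm.read_camera('side'); w=arm.read_camera('wrist'); sc=arm.read_camera('scene')
a=cv2.resize(im['color'][150:230,260:340],(400,400),interpolation=cv2.INTER_CUBIC);b=cv2.resize(sc['color'][130:210,240:320],(400,400),interpolation=cv2.INTER_CUBIC)
save(np.hstack([a,b]),'c6.png'); save(w['color'],'w6.png')
```

```text
[0.46400056 0.00357882 0.14713725] [-0.25443845  0.08422627  0.65341639]
```

View pics/c6.png

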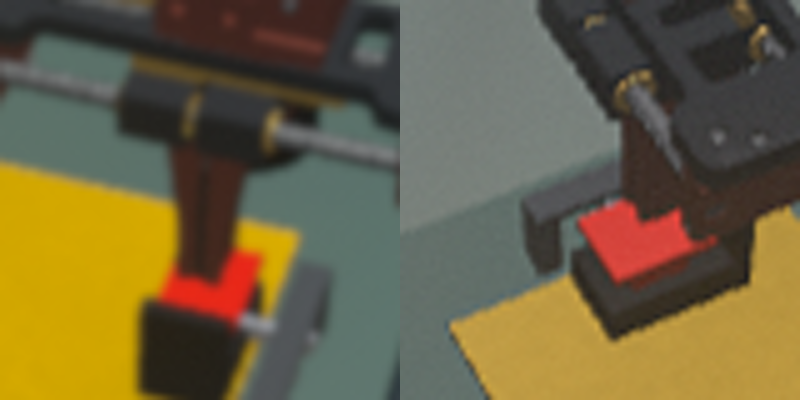

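View pics/w6.png

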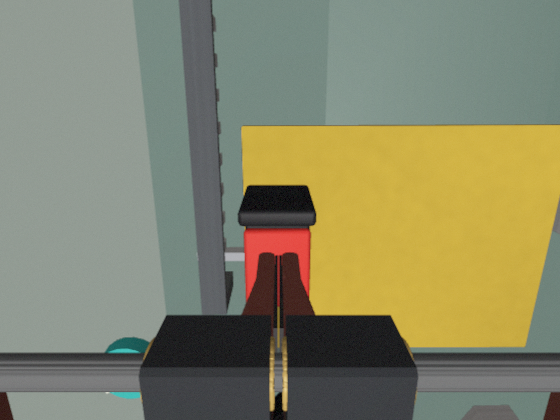

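Emit:
apply_moves(linear=[[0,0.2,0],[0,0.4,0],[0,0.4,0],[0,0.4,0]], rot=[[0,0,0],[0,0,0],[0,0,0],[0,0,0]])

```text
time: 6.25
tool_pos: [0.4641, 0.0036, 0.1433]
tcp_rot: [-1.571, 0.0, -0.038]
ft_force: [0.7, 0.4, 0.5]
finger_gap: 0.0004
```

Emit:
apply_moves(linear=[[0,0.2,0],[0,0.4,0],[0,0.4,0],[0,0.4,0]], rot=[[0,0,0],[0,0,0],[0,0,0],[0,0,0]])

```text
time: 6.65
tool_pos: [0.4641, 0.0036, 0.1393]
tcp_rot: [-1.571, 0.0, -0.038]
ft_force: [-0.3, 0.4, -0.0]
finger_gap: 0.0005
```

Run:
```python
from h import *
s=arm.read_state(); print(s['tool_pos'],s['ft_force']); im=arm.read_camera('side'); w=arm.read_camera('wrist'); sc=arm.read_camera('scene')
a=cv2.resize(im['color'][150:230,260:340],(400,400),interpolation=cv2.INTER_CUBIC);b=cv2.resize(sc['color'][130:210,240:320],(400,400),interpolation=cv2.INTER_CUBIC)
save(np.hstack([a,b]),'c7.png'); save(cv2.resize(w['color'][170:310,190:370],None,fx=4,fy=4),'w7.png')
```

```text
[0.4641391  0.00359309 0.1392797 ] [-0.34472997  0.43528569 -0.04091952]
```

View pics/c7.png

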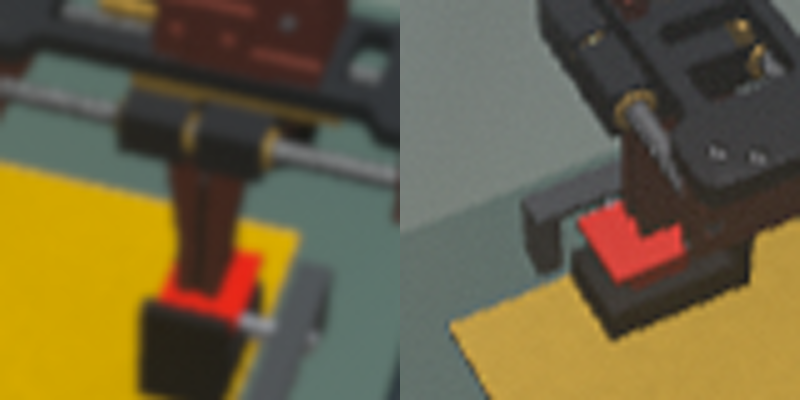

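View pics/w7.png

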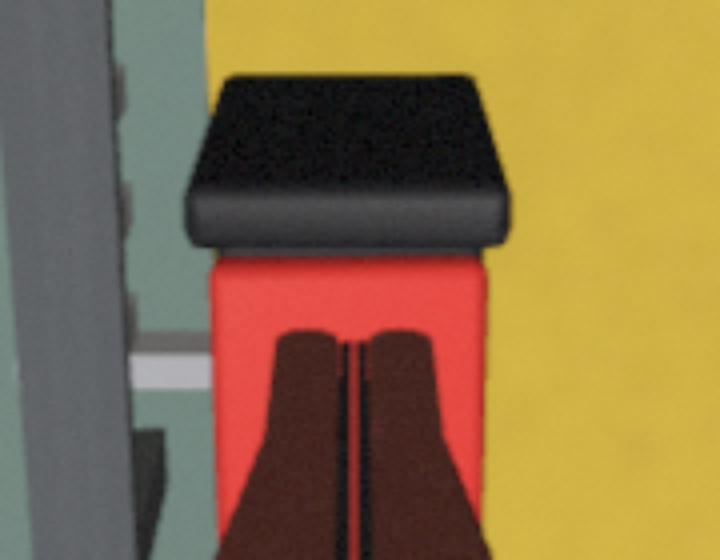

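Emit:
apply_moves(linear=[[0,0.2,0],[0,0.4,0],[0,0.4,0],[0,0.4,0]], rot=[[0,0,0],[0,0,0],[0,0,0],[0,0,0]])

```text
time: 7.2
tool_pos: [0.4641, 0.0036, 0.1352]
tcp_rot: [-1.571, 0.0, -0.038]
ft_force: [0.0, 0.1, -0.7]
finger_gap: 0.0004
```

Emit:
apply_moves(linear=[[0,0.2,0],[0,0.3,0],[0,0.3,0],[0,0.3,0]], rot=[[0,0,0],[0,0,0],[0,0,0],[0,0,0]])

```text
time: 7.6
tool_pos: [0.4645, 0.0035, 0.1325]
tcp_rot: [-1.571, -0.0, -0.038]
ft_force: [0.4, -0.1, 2.7]
finger_gap: 0.0006
```

Contact came at TCP z≈0.133, so the real tips sit about 30 mm behind the reported TCP. I'll allow for that. Now pressing the tab to its stop.

Emit:
apply_moves(linear=[[0,0.3,0],[0,0.6,0],[0,0.8,0],[0,0.8,0],[0,0.8,0]], rot=[[0,0,0],[0,0,0],[0,0,0],[0,0,0],[0,0,0]])

```text
time: 8.1
tool_pos: [0.4643, 0.0035, 0.1261]
tcp_rot: [-1.571, -0.001, -0.038]
ft_force: [-6.4, 0.8, 23.8]
finger_gap: 0.0005
```

Emit:
apply_moves(linear=[[0,0,0.5],[0,0,1.5],[0,0,2.5],[0,0,3.5],[0,0,4.5],[0,0,5.5],[0,0,6.5],[0,0,7.5],[0,0,8.5],[0,0,9.5],[0,0,10.5],[0,0,11]], rot=[[0,0,0],[0,0,0],[0,0,0],[0,0,0],[0,0,0],[0,0,0],[0,0,0],[0,0,0],[0,0,0],[0,0,0],[0,0,0],[0,0,0]])

```text
time: 9.3
tool_pos: [0.4681, 0.1139, 0.1261]
tcp_rot: [-1.571, -0.0, -0.037]
ft_force: [-7.1, -2.2, 23.4]
finger_gap: 0.0002
```

Run:
```python
from h import *
s=arm.read_state(); print(s['tool_pos'],s['ft_force']); im=arm.read_camera('side'); sc=arm.read_camera('scene')
a=cv2.resize(im['color'][150:290,220:360],(400,400),interpolation=cv2.INTER_CUBIC);b=cv2.resize(sc['color'][120:260,230:370],(400,400),interpolation=cv2.INTER_CUBIC)
save(np.hstack([a,b]),'c8.png')
```

```text
[0.46814832 0.11392872 0.12611427] [-7.10368395 -2.21259434 23.43397875]
```

View pics/c8.png

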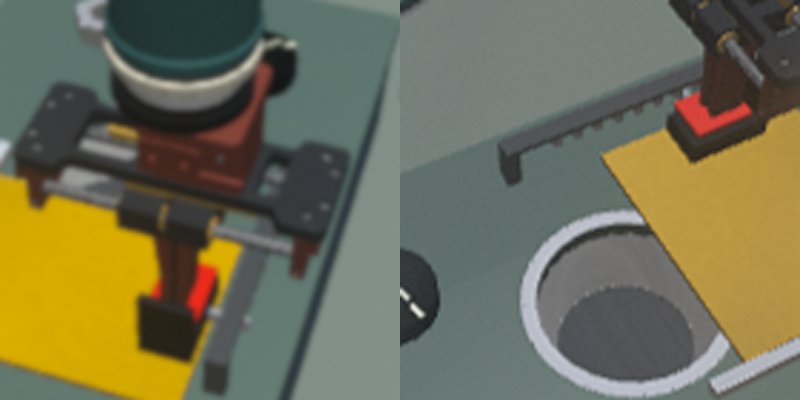

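Emit:
apply_moves(linear=[[0,0,0.5],[0,0,1],[0,0,1.5],[0,0,2],[0,0,2.4],[0,0,2.6],[0,0,2.6]], rot=[[0,0,0],[0,0,0],[0,0,0],[0,0,0],[0,0,0],[0,0,0],[0,0,0]])

```text
time: 10.1
tool_pos: [0.4698, 0.1356, 0.1261]
tcp_rot: [-1.578, -0.001, -0.035]
ft_force: [-5.4, -15.3, 23.4]
finger_gap: 0.0006
```

Emit:
apply_moves(linear=[[0,-0.5,0],[0,-1.2,0],[0,-3,-0.5],[0,-6,-1],[0,-8,-1.5],[0,-8,-1.5],[0,-8,-1.5]], rot=[[0,0,0],[0,0,0],[0,0,0],[0,0,0],[0,0,0],[0,0,0],[0,0,0]])

```text
time: 10.8
tool_pos: [0.4686, 0.1247, 0.2039]
tcp_rot: [-1.57, 0.0, -0.038]
ft_force: [0.1, -0.0, 0.6]
finger_gap: 0.0005
```

Run:
```python
from h import *
s=arm.read_state(); print(s['tool_pos'],s['ft_force'])
for c in ['scene','side']:
    im=arm.read_camera(c); save(im['color'],c+'9.png')
    for l in ['funnel','tab_top','gate_mid','cap_center','nut_center','collar1_center','orings_center']:
        print(c,l,[(np.round(world(im,d['xyz']),3),round(d['p'],2)) for d in arm.spot_point(c,l)[:3]])
```

```text
[0.4685573  0.12473725 0.20394586] [ 0.09489274 -0.02947652  0.59990467]
scene funnel [(array([ 0.557, -0.009,  0.12 ]), 0.58)]
scene tab_top [(array([0.465, 0.128, 0.163]), 0.64), (array([0.562, 0.125, 0.127]), 0.24)]
scene gate_mid [(array([0.561, 0.123, 0.127]), 0.96), (array([ 0.617, -0.158,  0.129]), 0.33)]
scene cap_center [(array([ 0.448, -0.323,  0.012]), 0.96), (array([ 0.303, -0.185,  0.012]), 0.76), (array([ 0.343, -0.297,  0.018]), 0.6)]
scene nut_center [(array([ 0.618, -0.162,  0.13 ]), 0.89)]
scene collar1_center [(array([ 0.686, -0.021,  0.127]), 0.7), (array([0.467, 0.128, 0.164]), 0.34)]
scene orings_center [(array([0.69 , 0.168, 0.122]), 0.83)]
side funnel [(array([ 0.553, -0.012,  0.12 ]), 0.72)]
side tab_top [(array([0.466, 0.126, 0.167]), 0.6)]
side gate_mid [(array([0.554, 0.125, 0.125]), 0.57)]
side cap_center [(array([ 0.338, -0.295,  0.01 ]), 0.9), (array([ 0.304, -0.183,  0.01 ]), 0.85), (array([ 0.484, -0.142,  0.136]), 0.39)]
side nut_center [(array([ 0.614, -0.158,  0.131]), 0.55)]
side collar1_center [(array([ 0.684, -0.023,  0.125]), 0.63)]
side orings_center [(array([0.692, 0.165, 0.123]), 0.78)]
```

View pics/scene9.png

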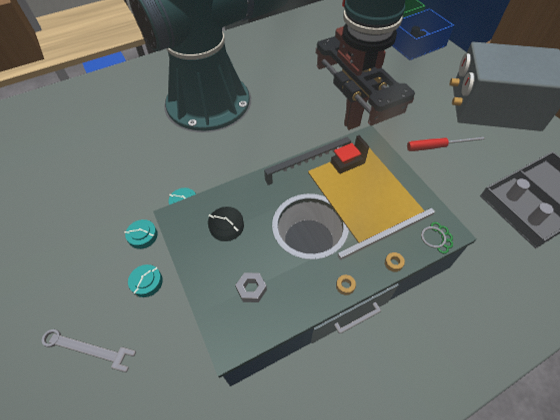

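View pics/side9.png

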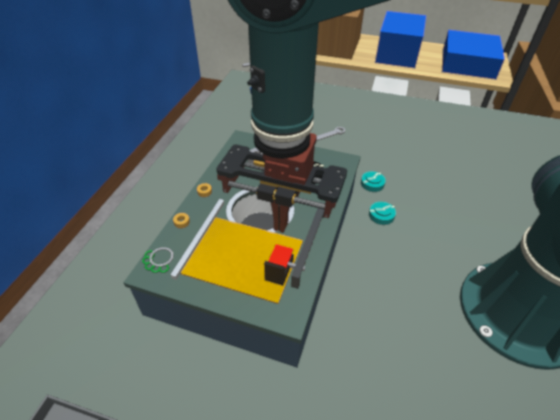

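The gate is at its stop, with its centre about 0.13 m along, and the red tab is back at z≈0.165. The funnel is open and the cap is still at (226,223). Moving behind the cap, fingers 40 mm apart to cradle it.

Emit:
apply_moves(linear=[[-0.1,0,-3],[-0.2,0,-7],[-0.3,0,-11],[-0.4,0,-15],[-0.5,0,-19],[-0.6,0,-23],[-0.7,0,-27],[-0.8,0,-31],[-0.9,0,-33.9],[-0.9,0,-33.9],[-0.9,0,-33.9]], rot=[[0,2,0],[0,5,0],[0,8,0],[0,11,0],[0,14,0],[0,17,0],[0,20,0],[0,23,0],[0,25.5,0],[0,25.5,0],[0,25.5,0]], grip=4.0)

```text
time: 12.7
tool_pos: [0.4468, -0.214, 0.2042]
tcp_rot: [-1.57, 0.001, -0.484]
ft_force: [-0.1, 0.1, -1.0]
finger_gap: 0.0401
```

Run:
```python
from h import *
s=arm.read_state(); print(s['tool_pos'],s['tcp_rot'],s['ft_force'],s['finger_gap'])
w=arm.read_camera('wrist'); save(w['color'],'w10.png'); im=arm.read_camera('side'); save(im['color'],'side10.png')
T=np.eye(4);T[:3,:3]=R.from_euler('xyz',s['tcp_rot']).as_matrix();T[:3,3]=s['tool_pos']
for l in ['cap_center','funnel','nut_center']:
    for d in arm.spot_point('wrist',l)[:3]: print(l,round(d['p'],2),(T@w['T_tool_cam']@np.r_[np.ravel(d['xyz']),1])[:3].round(4))
```

```text
[ 0.44675649 -0.21402892  0.20422826] [-1.57016489e+00  6.07152632e-04 -4.84044521e-01] [-0.09872853  0.12787387 -0.97078574] 0.04009121708354329
cap_center 0.97 [ 0.3017 -0.1875  0.0166]
cap_center 0.91 [ 0.4449 -0.3235  0.0157]
cap_center 0.88 [ 0.3373 -0.2976  0.0106]
nut_center 0.92 [ 0.6149 -0.1633  0.1282]
```

View pics/w10.png

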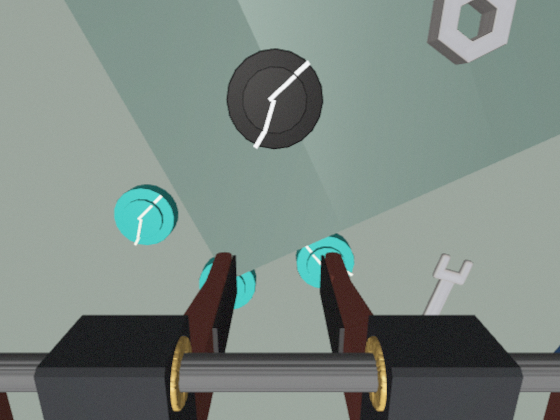

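View pics/side10.png

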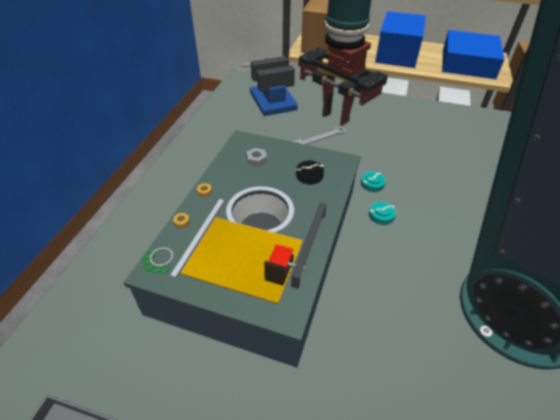

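Emit:
apply_moves(linear=[[0,2,0],[0,5,0],[0,8,0],[0,9.5,0],[0,10.2,0],[0,10.7,0],[0,10.7,0],[0,10.7,0]], rot=[[0,0,0],[0,0,0],[0,0,0],[0,0,0],[0,0,0],[0,0,0],[0,0,0],[0,0,0]])

```text
time: 13.75
tool_pos: [0.4477, -0.2142, 0.0981]
tcp_rot: [-1.571, -0.001, -0.483]
ft_force: [-0.4, -0.6, 0.5]
finger_gap: 0.0404
```

Run:
```python
from h import *
s=arm.read_state(); print(s['tool_pos'],s['tcp_rot'],s['ft_force'],s['finger_gap'])
w=arm.read_camera('wrist'); save(w['color'],'w11.png'); im=arm.read_camera('side'); 
sc=arm.read_camera('scene')
a=cv2.resize(im['color'][100:240,230:370],(400,400),interpolation=cv2.INTER_CUBIC);b=cv2.resize(sc['color'][120:260,160:300],(400,400),interpolation=cv2.INTER_CUBIC)
save(np.hstack([a,b]),'c11.png')
```

```text
[ 0.44765408 -0.21418231  0.09812015] [-1.57085227e+00 -1.39705620e-03 -4.82618878e-01] [-0.44493176 -0.6285336   0.49093296] 0.04037782850261714
```

View pics/w11.png

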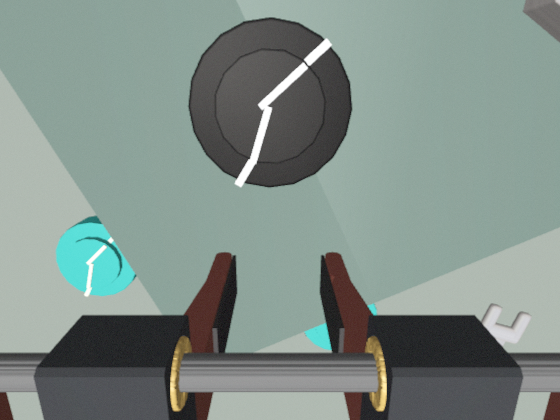

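View pics/c11.png

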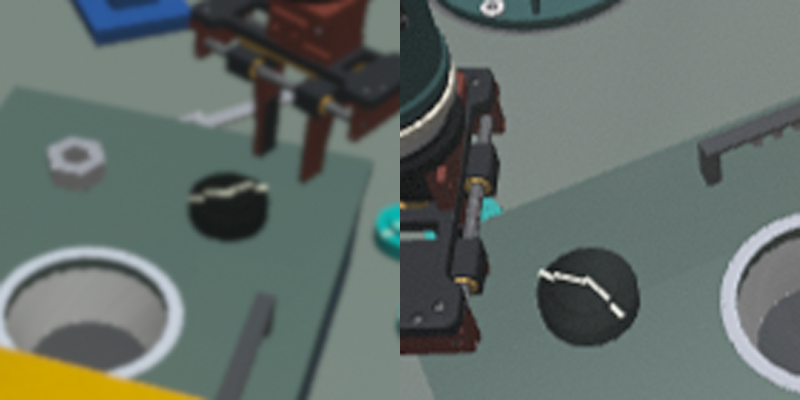

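Emit:
apply_moves(linear=[[-0.3,0,1],[-0.3,0,2],[-0.3,0,3],[-0.3,0,4],[-0.3,0,5],[-0.3,0,6],[-0.3,0,7],[-0.3,0,8],[-0.3,0,9],[-0.3,0,10],[-0.3,0,11],[-0.3,0,11]], rot=[[0,0,0],[0,0,0],[0,0,0],[0,0,0],[0,0,0],[0,0,0],[0,0,0],[0,0,0],[0,0,0],[0,0,0],[0,0,0],[0,0,0]])

```text
time: 15.1
tool_pos: [0.496, -0.1139, 0.0973]
tcp_rot: [-1.57, -0.0, -0.482]
ft_force: [0.6, 0.6, 0.4]
finger_gap: 0.0403
```

Run:
```python
from h import *
s=arm.read_state(); print(s['tool_pos'],s['tcp_rot'],s['ft_force'],s['finger_gap'])
w=arm.read_camera('wrist'); im=arm.read_camera('side'); 
sc=arm.read_camera('scene')
a=cv2.resize(im['color'][100:240,230:370],(400,400),interpolation=cv2.INTER_CUBIC);b=cv2.resize(sc['color'][160:300,210:350],(400,400),interpolation=cv2.INTER_CUBIC)
save(np.hstack([a,b]),'c12.png'); save(w['color'],'w12.png')
```

```text
[ 0.49602561 -0.11393338  0.09733989] [-1.57017025e+00 -1.83937663e-05 -4.81872408e-01] [0.59037168 0.5781248  0.36042101] 0.04027357055626376
```

View pics/w12.png

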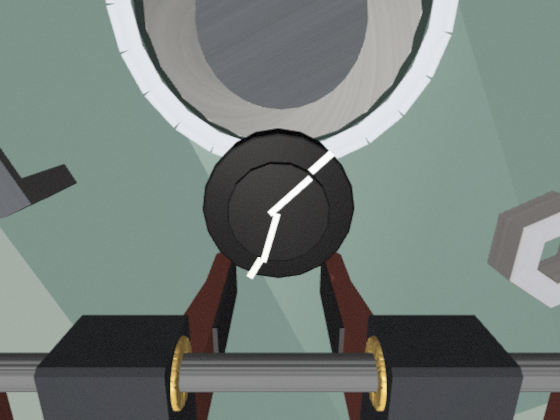

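View pics/c12.png

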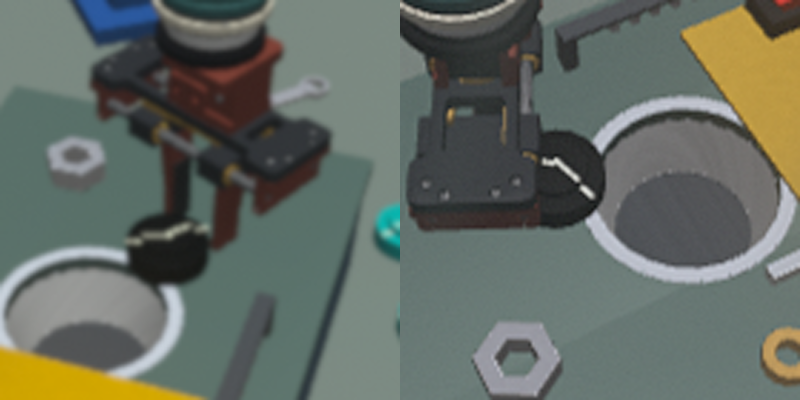

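Emit:
apply_moves(linear=[[0,0,1],[0,0,2],[0,0,3],[0,0,4],[0,0,5],[0,0,6],[0,0,7],[0,0,7.5],[0,0,7.5],[0,0,7.5]], rot=[[0,0,0],[0,0,0],[0,0,0],[0,0,0],[0,0,0],[0,0,0],[0,0,0],[0,0,0],[0,0,0],[0,0,0]])

```text
time: 16.25
tool_pos: [0.5301, -0.0487, 0.0973]
tcp_rot: [-1.571, 0.0, -0.483]
ft_force: [1.1, -0.1, 0.6]
finger_gap: 0.0399
```

Run:
```python
from h import *
s=arm.read_state(); print(s['tool_pos'],s['tcp_rot'],s['ft_force'],s['finger_gap'])
w=arm.read_camera('wrist'); sc=arm.read_camera('scene'); save(sc['color'],'scene13.png'); save(w['color'],'w13.png')
```

```text
[ 0.53012683 -0.04865832  0.09728277] [-1.57094932e+00  2.44911562e-04 -4.82522630e-01] [ 1.09971366 -0.1496961   0.59238662] 0.03994927538787989
```

View pics/w13.png

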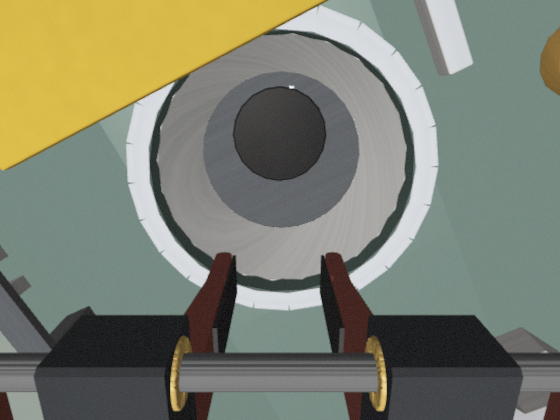

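View pics/scene13.png

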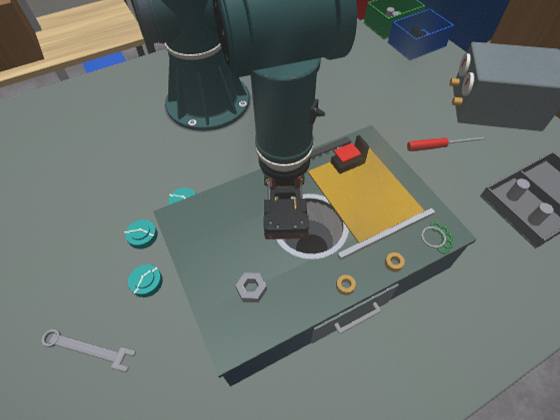

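The wrist view shows the cap lying in the bin at (280,133), through the funnel. Lifting clear.

Emit:
apply_moves(linear=[[0,-3,0],[0,-7,0],[0,-11,0],[0,-14,-3],[0,-15,-7],[0,-15,-11],[0,-15,-15],[0,-15,-18],[0,-15,-18],[0,-15,-18]], rot=[[0,0,0],[0,0,0],[0,0,0],[0,0,0],[0,0,0],[0,0,0],[0,0,0],[0,0,0],[0,0,0],[0,0,0]])

```text
time: 17.35
tool_pos: [0.4463, -0.2084, 0.2473]
tcp_rot: [-1.57, 0.0, -0.485]
ft_force: [-0.4, -0.2, -0.1]
finger_gap: 0.0398
```

Run:
```python
from h import *
s=arm.read_state(); print(s['time'],s['tool_pos'],s['ft_force'])
for c in ['scene','side']:
    im=arm.read_camera(c); save(im['color'],c+'14.png')
    for l in ['tab_top','gate_mid','cap_center','nut_center','collar1_center','orings_center']:
        print(c,l,[(np.round(world(im,d['xyz']),3),round(d['p'],2)) for d in arm.spot_point(c,l)[:4]])
    if c=='scene':save(cv2.resize(im['color'][110:290,220:440],None,fx=3.4,fy=3.2,interpolation=cv2.INTER_CUBIC),'crop14.png')
```

```text
17.35 [ 0.44626828 -0.20842879  0.2473232 ] [-0.39421758 -0.1964876  -0.06403669]
scene tab_top [(array([0.466, 0.127, 0.162]), 0.77)]
scene gate_mid [(array([0.56 , 0.127, 0.127]), 0.6)]
scene cap_center [(array([0.556, 0.002, 0.018]), 0.97), (array([ 0.447, -0.322,  0.016]), 0.97), (array([ 0.339, -0.294,  0.015]), 0.7), (array([ 0.299, -0.189,  0.012]), 0.59)]
scene nut_center [(array([ 0.618, -0.159,  0.133]), 0.66)]
scene collar1_center [(array([ 0.69 , -0.021,  0.125]), 0.75)]
scene orings_center [(array([0.692, 0.169, 0.12 ]), 0.95)]
side tab_top [(array([0.469, 0.124, 0.166]), 0.79)]
side gate_mid [(array([0.554, 0.123, 0.126]), 0.65), (array([ 0.55 , -0.012, -0.004]), 0.22)]
side cap_center [(array([ 0.339, -0.296,  0.009]), 0.96), (array([ 0.302, -0.184,  0.012]), 0.61)]
side nut_center [(array([ 0.613, -0.159,  0.132]), 0.55)]
side collar1_center [(array([ 0.685, -0.025,  0.127]), 0.61)]
side orings_center [(array([0.689, 0.165, 0.124]), 0.56)]
```

View pics/crop14.png

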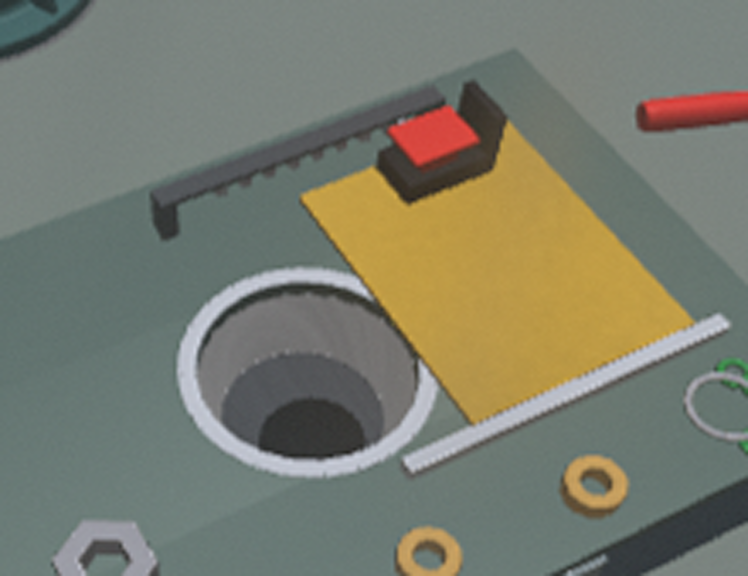

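Run:
```python
from h import *
for c,o in [('scene',(347,152)),('side',(284,258))]:
    im=arm.read_camera(c); hsv=cv2.cvtColor(im['color'],cv2.COLOR_RGB2HSV)
    red=((hsv[...,0]<6)|(hsv[...,0]>174))&(hsv[...,1]>180)&(hsv[...,2]>150)
    n,l,st,ce=cv2.connectedComponentsWithStats(red.astype(np.uint8))
    for i in range(1,n):
        if st[i,4]>30 and np.hypot(*(ce[i]-o))<25: print(c,st[i,4],ce[i],[ray(im,*ce[i],z).round(4) for z in (.164,.157)])
```

```text
scene 151 [345.89403974 151.81456954] [array([0.469 , 0.1254, 0.164 ]), array([0.4642, 0.1299, 0.157 ])]
side 308 [280.5974026  255.59090909] [array([0.4662, 0.1298, 0.164 ]), array([0.4677, 0.1245, 0.157 ])]
```

```bash
python3 -c "
from h import *
print(arm.job_done())"
```

```text
the job is handed in; nothing more can be done
None
```

The job is done and handed in: the cracked cap is in the scrap bin, the gate is locked fully open, and the good parts are where they lay. It took about 17.5 s, and no verdict is reported on hand-in.

**What I did:** I pressed the red tab to its stop with shut fingers at about 24 N. I slid the gate until it met its end stop (about 15 N of resistance), then lifted straight up so the tab sprang back. Then I cradled the cap between fingers set 40 mm apart and swept it into the funnel.

**Last checks:**
- **Gate:** it had moved 0.127 to 0.130 m by camera, against about 0.114 m for the previous notch, so it is in the last one.
- **Tab:** its measured height fits the raised position, not the pressed one.
- **Cap:** it was found in the bin at (0.556, 0.002, 0.018), seen in both the wrist and scene views.
- **Good parts:** the nut, the O-rings and one collar measured within about 4 mm of where they started. The networks reported only one collar, so I checked the other by eye in the scene picture.
- **Robot:** the arm was clear with no contact force.

**What disagreed:**
- The fingertips touched about 30 mm higher than the reported tool position implied. Both cameras showed the same offset, so I worked from the measured contact.
- The two cameras also differed by up to about 4 mm on the tab's position.

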